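# Angle the cover board into the block heater's sprung groove and lock it flat

### The job

Close the block heater with its loose cover board: angle the long tongue into the sprung groove under the far lip, push it in against the spring, lower the board flat and let it spring back so that its short tongue is caught under the near lip and it lies locked in its frame. Press gently, never forcing it (at most 40 N between cover and heater), let go of it, and leave the small things standing about the bench where they are.

Things in the scene. Friction and masses are not known exactly. Their poses are not given: they have to be found in the camera images.
- heater: Low white block heater, 250 x 200 x 92 mm high, fixed. Origin: centre of its underside; x to its far (sprung groove) side, y left, z up. On top a steel frame with a recess 128 mm wide (y, centred), seat ledges 80 mm and rims and lips' tops 92 mm above the origin. The frame sits on slotted screws: up to 6 mm off nominal along x, fixed in use, not shown by poses: feel or see it.
- far_lip (a point): Nominal middle of the far lip's edge, at seat level (80 mm high, heater x +80 mm; true place up to 6 mm off along heater x, with the whole frame). Beyond it, under the 3 mm thick lip, a groove 9 mm high, 25 mm deep, with the sprung strip in it. In front of it a flat ledge 45 mm wide, on which the tongue can slide in.
- near_lip (a point): Nominal middle of the near lip's edge, at seat level (heater x -79.5 mm, shifted with the frame like the far lip; the lips' edges are always 159.5 mm apart). Under the 3 mm thick lip a groove 9 mm high, only 8 mm deep, so that the long tongue does not fit there.
- seal (a joint): Sprung strip in the far groove, m pushed in. Free face 4 mm behind the lip's edge. About 5 N starts it, 0.7 N more per mm, 14 N at 0.012, where the cover's thick part meets the far lip: a hard stop. The near edge clears the near lip only when in by over 0.0075. Let go, the spring slides the cover back to about 0.0025: locked.
- cover: Loose grey board, 0.26 kg, flat on the bench. Thick part 150 (x) x 120 (y) x 12 mm; origin at the centre of its underside, z up. Tongues 5 mm thick, full width, level with the underside: long one to x = +91 mm, short one to -80 mm. It enters the groove tilted 5 to 13 degrees. Upright grip block at the middle: 14 (x) x 70 (y) mm, from 12 to 54 mm high. Cover on heater: at most 40 N.
- beaker: Bystander: small glass beaker, 48 mm wide, 55 mm high; origin at its underside.
- vial: Bystander: amber vial, 28 mm wide, 50 mm high; origin at its underside.
- weight: Bystander: brass weight, 36 mm wide, 30 mm high; origin at its underside.
- insert: Bystander: aluminium block 50 x 50 x 35 mm; origin at its underside.
Not all that is in view belongs to the job. Of the things that look like the cover, take the one that is nearest to the robot's base at the start.

How it is judged:
By the outcome, as a careful person would: the job done as asked, in the order asked, and still so for the second after the job is handed in, with the robot touching nothing.
It also fails if it takes over 67 s, if anything falls off the work surface, if the arm or the gripper's body presses on something with over 40 N, if the wrist force passes 120 N, or if a joint passes its speed limit or range.

### The arm

A 6-joint arm with a two-finger parallel gripper is mounted at the origin on the work surface. World frame = base frame: x ahead of the robot, y to its left, z up, the work surface at z = 0. Lengths are in mm, angles in rad, forces in N, time in s.
With the tool pointing down it reaches from about 250 to 850 mm from the base axis. Payload 12.5 kg.
Tool frame: the origin (TCP) lies at the centre of the arm's flange, where the gripper is bolted on; the fingertips stand 186 mm ahead of it and the grasp point (between the pads) lies 167 mm ahead of it; z points along the fingers, y is the line along which they close (so a half turn about z gives the same grasp; the last joint's range is limited). The gripper opens to 93 mm and grips with 3 to 60 N. Pads are 15 mm wide; open, the fingers measure 128 mm over their backs; the gripper's body (75 mm by 188 mm) begins 65 mm behind the grasp point.
Start: joints at [1.064, 0.351, 1.652, -0, 1.139, -0.085], TCP at [225.14, 501.794, 404.733] pointing down, gripper open.
Joint ranges: [-2.75, 2.75], [-0.79, 2.1], [0.01, 2.65], [-1.57, 4.71], [0.07, 3.14], [-2.87, 2.87]. Speed limits (rad/s): [2.22, 2.22, 2.79, 3.14, 3.14, 3.14].

### API

Orientations are given as a 3x3 rotation matrix whose columns are the frame's x, y, z axes.
In Python, from station import * gives the robot as it stands. The module is installed in compiled form; this text tells all that it offers.
- The arm moves only by the tool move_arm, never from a script. Its argument "series" is a list of rows, each an object of numbers: "wx", "wy", "wz": the turn, a rotation vector about the tool's x, y, z in degrees; "x", "y", "z": the shift along the tool's x, y, z in cm; "fingers": the opening, from 0 (shut) to 1 (fully open). A call has 1 to 20 rows; each row is the pose to reach, as a shift and turn from the pose commanded when the call began, along the tool's axes at that moment; what a row does not reach only later rows make up. A row lasts 1/12 s, in which the tool goes at most 41.7 mm and 7.16 degrees, less where a joint would pass 70% of its speed; a pose out of reach is approached as far as the arm can. A call with a gripper value outside its range is refused whole. The fingers move at their own pace and stop on an object; "force" is the grip in N (left out, the last holds). Time passes only in rows, so rows that repeat a pose let the fingers close. It gives the time, the measured TCP pose, the force, the opening and the grip force at its end, in the units of the state.
- read_state(): the state, without advancing time (a new reading comes with each control period).
- snapshot(name): name is "scene" or "side" or "wrist"; returns a dict with "pixels" (420x560x3 uint8, red, green, blue), "fx", "fy", "cx", "cy" (pixels), "camera_from_world" (4x4, takes a point from world to camera coordinates); the wrist camera has in their place "tool_from_camera" (4x4, takes a point from camera to tool coordinates, whose origin is the TCP and whose axes are the flange's). Camera axes: x right, y up, looking along -z (the intrinsics and any distortion apply to the point x, -y, -z); pixel columns grow to the right and rows downward; lengths in mm; the calibration is good to about 2 mm. The wrist camera is an equidistant fisheye: a pixel r from the principal point sees the ray r / f radians off the axis. A picture is of the moment at which its call begins: read the wrist's pose just before it. There is no depth.
- finish_job(): hands the job in; it is judged then, once.
The state is a dict: "clock": time; "joint_pos": joint angles; "joint_vel": joint speeds; "joint_torque": joint torques, N m; "position": TCP position; "orientation": TCP orientation; "contact_force": force on the tool from outside, world axes, zero at the start; "torque": the same for the moment, N m; "opening": finger opening in mm; "grasp_force": force on a finger pad.
Only numpy, scipy, OpenCV 4.12 (cv2) and the standard library are available. Lean on these libraries where they do the work, as an engineer would, in place of code of your own. Each camera call takes 0.05 s, during which the arm holds its last target. There are 200 camera calls.

## Working session

There is one attempt and no reset: what is moved stays moved. The work goes in short steps, Python scripts to look and compute and a tool call to move; the robot and the scene stay as the last step left them, time stands still between calls to the robot, and variables do not carry over. Pictures are saved under pics/ and viewed, at most 10 in all, crops included, and the job is handed in when it is done.

Besides the shell and the picture viewer there is one more tool, called after "Call:" as name(argument=value, ...), one argument or row to a line, values as JSON. move_arm: Moves the arm, as the interface text tells. Its arguments: {"type":"object","properties":{"series":{"type":"array","items":{"type":"object","properties":{"wx":{"type":"number"},"wy":{"type":"number"},"wz":{"type":"number"},"x":{"type":"number"},"y":{"type":"number"},"z":{"type":"number"},"fingers":{"type":"number"}}}},"force":{"type":"number"}},"required":["series"]}

```bash
mkdir -p pics; cat > h.py <<'E'
from station import *
import numpy as np, cv2
def save(n,f):
    s=snapshot(n); cv2.imwrite('pics/'+f,cv2.cvtColor(s['pixels'],cv2.COLOR_RGB2BGR)); np.save('pics/'+f+'.npy',{k:v for k,v in s.items() if k!='pixels'},allow_pickle=True); return s
def load(f): return np.load('pics/'+f+'.npy',allow_pickle=True).item()
def pix2(s,u,v,z):
    M=np.array(s['camera_from_world']);R=M[:3,:3];t=M[:3,3]
    d=R.T@np.array([(u-s['cx'])/s['fx'],-(v-s['cy'])/s['fy'],-1]);c=-R.T@t
    return c+d*(z-c[2])/d[2]
def proj(s,p):
    M=np.array(s['camera_from_world']);q=M[:3,:3]@np.array(p,float)+M[:3,3]
    return np.array([s['cx']-s['fx']*q[0]/q[2], s['cy']+s['fy']*q[1]/q[2]])
def wpose():
    st=read_state();return np.array(st['position']),np.array(st['orientation'])
def wpix(s,P,R,u,v,z):
    x=(u-s['cx'])/s['fx'];y=(v-s['cy'])/s['fy'];th=np.hypot(x,y);k=np.sin(th)/max(th,1e-9)
    T=np.array(s['tool_from_camera']);d=R@T[:3,:3]@np.array([x*k,-y*k,-np.cos(th)]);c=P+R@T[:3,3]
    return c+d*(z-c[2])/d[2]
E
python3 - <<'E'
from h import *
a=save('scene','s0.png');b=save('side','d0.png')
import cv2
A=cv2.imread('pics/s0.png');cv2.imwrite('pics/s0b.png',cv2.resize(A,(800,600),interpolation=cv2.INTER_CUBIC))
A=cv2.imread('pics/d0.png');cv2.imwrite('pics/d0b.png',cv2.resize(A,(800,600),interpolation=cv2.INTER_CUBIC))
st=read_state();print(st['clock'],st['position'],st['orientation'],st['opening'],st['contact_force'])
print({k:v for k,v in a.items() if k!='pixels'})
E
```

```text
0.1 [225.0989232  501.71311452 404.24913689] [[-9.12356130e-01  4.09397192e-01 -4.80055506e-04]
 [ 4.09397468e-01  9.12355688e-01 -9.00561671e-04]
 [ 6.92939524e-05 -1.01816647e-03 -9.99999479e-01]] 92.86204017452454 [-0.21350707  0.29486394 -0.20491756]
{'fx': 506.44471479431564, 'fy': 506.44471479431564, 'cx': 275.54926894228294, 'cy': 213.4883467826054, 'camera_from_world': array([[-6.29447961e-01,  7.76912544e-01, -1.42183959e-02,
         1.83251616e+02],
       [-5.47537345e-01, -4.30477952e-01,  7.17559467e-01,
         3.16585112e+02],
       [ 5.51360245e-01,  4.59451446e-01,  6.96352101e-01,
        -1.80063541e+03],
       [ 0.00000000e+00,  0.00000000e+00,  0.00000000e+00,
         1.00000000e+00]])}
```

View pics/s0b.png

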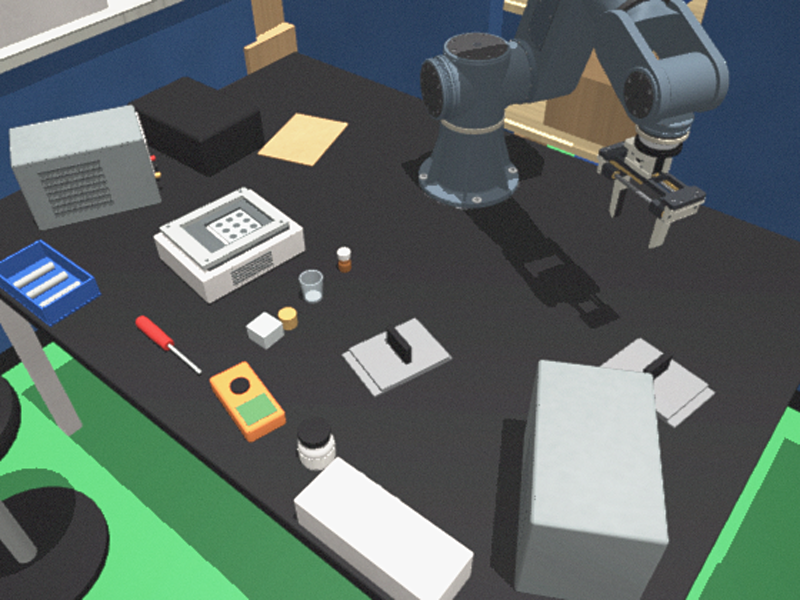

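View pics/d0b.png

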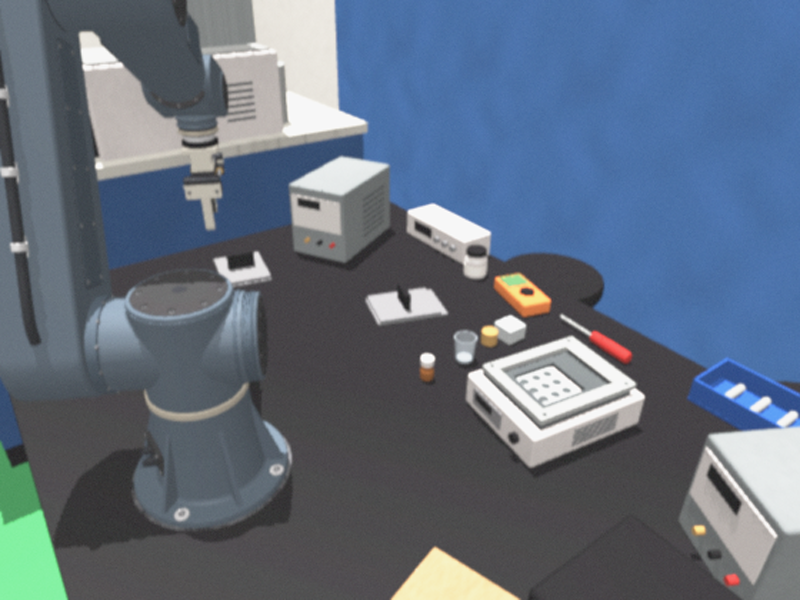

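Scene: two cover-like boards, grips at about (400,345) and (657,365) in the 800-wide picture. The heater is at (230,240), with beaker, vial, weight and insert between it and the first board. I'll work out positions and enlarge.

```bash
python3 - <<'E'
from h import *
k=560/800
s=load('s0.png')
for n,u,v,z in [('A',400,362,12),('B',655,385,12),('heaterL',155,240,80),('back',243,187,92),('right',304,236,80),('front',210,280,80),('vial',344,270,0),('beak',311,300,0),('wt',288,328,0),('ins',265,345,0)]:
    p=pix2(s,u*k,v*k,z);print(n,p.round(),np.hypot(p[0],p[1]).round())
A=cv2.imread('pics/s0.png')
c=A[120:220,100:240];d=A[210:290,230:330]
cv2.imwrite('pics/hc.png',np.vstack([cv2.resize(c,(560,400),interpolation=cv2.INTER_CUBIC)]))
B=cv2.imread('pics/d0.png')[225:335,315:460]
cv2.imwrite('pics/all.png',np.hstack([cv2.resize(c,(400,286),interpolation=cv2.INTER_CUBIC),cv2.resize(d,(358,286),interpolation=cv2.INTER_CUBIC)]))
E
```

```text
A [587. 256.  12.] 641.0
B [346. 650.  12.] 737.0
heaterL [ 687. -321.   80.] 758.0
back [ 453. -303.   92.] 545.0
right [485. -84.  80.] 492.0
front [ 698. -133.   80.] 711.0
vial [449. -10.   0.] 449.0
beak [560.  -1.   0.] 560.0
wt [647.  19.   0.] 647.0
ins [707.  16.   0.] 708.0
```

Call:
move_arm(
  series=[
    {"x":-42,"y":-7.5,"z":5},
    {"x":-42,"y":-7.5,"z":5},
    {"x":-42,"y":-7.5,"z":5},
    {"x":-42,"y":-7.5,"z":5},
    {"x":-42,"y":-7.5,"z":5},
    {"x":-42,"y":-7.5,"z":5},
    {"x":-42,"y":-7.5,"z":5},
    {"x":-42,"y":-7.5,"z":5},
    {"x":-42,"y":-7.5,"z":5},
    {"x":-42,"y":-7.5,"z":5},
    {"x":-42,"y":-7.5,"z":5},
    {"x":-42,"y":-7.5,"z":5},
    {"x":-42,"y":-7.5,"z":5},
    {"x":-42,"y":-7.5,"z":5},
  ],
)

```text
invalid input at $.series[0]: expected keys wx, wy, wz, x, y, z, fingers
```

```bash
cat >> h.py <<'E'
def wsave(f):
    P,R=wpose(); s=save('wrist',f); m=load(f); m['P']=P;m['R']=R; np.save('pics/'+f+'.npy',m,allow_pickle=True); print(P.round(1),R.round(4).tolist()); return s
E
python3 - <<'E'
from h import *
s=wsave('w1.png');print(s['fx'],s['cx'],s['cy'],s['tool_from_camera'],read_state()['clock'])
cv2.imwrite('pics/w1b.png',cv2.resize(cv2.imread('pics/w1.png'),(800,600),interpolation=cv2.INTER_CUBIC))
E
```

```text
[225.1 501.7 404.2] [[-0.9124, 0.4094, -0.0005], [0.4094, 0.9124, -0.0009], [0.0001, -0.001, -1.0]]
325.19226210127806 281.7920517439333 209.02278469292233 [[ 9.42377986e-05  9.65213554e-01  2.61462784e-01  7.10023040e+01]
 [ 9.99999957e-01 -1.83573375e-05 -2.92657496e-04 -8.28621401e-01]
 [-2.77677221e-04  2.61462800e-01 -9.65213514e-01  1.95449875e+01]
 [ 0.00000000e+00  0.00000000e+00  0.00000000e+00  1.00000000e+00]] 0.15
```

View pics/w1b.png

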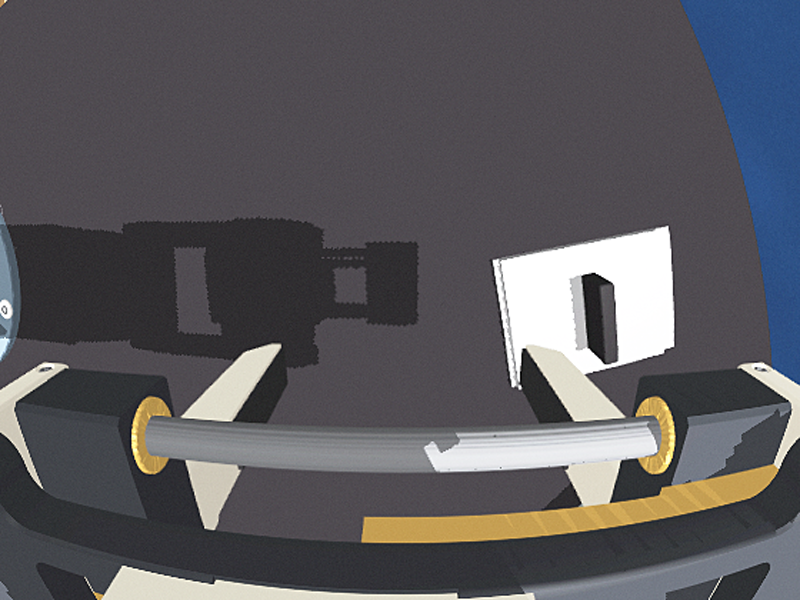

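Call:
move_arm(
  series=[
    {"x":-49,"y":-7.5,"z":5,"wx":0,"wy":0,"wz":0,"fingers":1},
    {"x":-49,"y":-7.5,"z":5,"wx":0,"wy":0,"wz":0,"fingers":1},
    {"x":-49,"y":-7.5,"z":5,"wx":0,"wy":0,"wz":0,"fingers":1},
    {"x":-49,"y":-7.5,"z":5,"wx":0,"wy":0,"wz":0,"fingers":1},
    {"x":-49,"y":-7.5,"z":5,"wx":0,"wy":0,"wz":0,"fingers":1},
    {"x":-49,"y":-7.5,"z":5,"wx":0,"wy":0,"wz":0,"fingers":1},
    {"x":-49,"y":-7.5,"z":5,"wx":0,"wy":0,"wz":0,"fingers":1},
    {"x":-49,"y":-7.5,"z":5,"wx":0,"wy":0,"wz":0,"fingers":1},
    {"x":-49,"y":-7.5,"z":5,"wx":0,"wy":0,"wz":0,"fingers":1},
    {"x":-49,"y":-7.5,"z":5,"wx":0,"wy":0,"wz":0,"fingers":1},
    {"x":-49,"y":-7.5,"z":5,"wx":0,"wy":0,"wz":0,"fingers":1},
    {"x":-49,"y":-7.5,"z":5,"wx":0,"wy":0,"wz":0,"fingers":1},
    {"x":-49,"y":-7.5,"z":5,"wx":0,"wy":0,"wz":0,"fingers":1},
    {"x":-49,"y":-7.5,"z":5,"wx":0,"wy":0,"wz":0,"fingers":1},
    {"x":-49,"y":-7.5,"z":5,"wx":0,"wy":0,"wz":0,"fingers":1},
    {"x":-49,"y":-7.5,"z":5,"wx":0,"wy":0,"wz":0,"fingers":1},
  ],
)

```text
clock: 1.48
position: [640.7, 233.7, 354.8]
orientation: [[-0.913, 0.408, -0.0], [0.408, 0.913, 0.0], [0.0, -0.0, -1.0]]
contact_force: [0.6, 1.5, 1.2]
opening: 93.0
grasp_force: 0.0
```

```bash
python3 - <<'E'
from h import *
s=wsave('w2.png');print(read_state()['clock'])
cv2.imwrite('pics/w2b.png',cv2.resize(cv2.imread('pics/w2.png'),(800,600),interpolation=cv2.INTER_CUBIC))
E
```

```text
[640.7 233.7 354.8] [[-0.9128, 0.4083, -0.0004], [0.4083, 0.9128, 0.0], [0.0004, -0.0001, -1.0]]
1.5333
```

View pics/w2b.png

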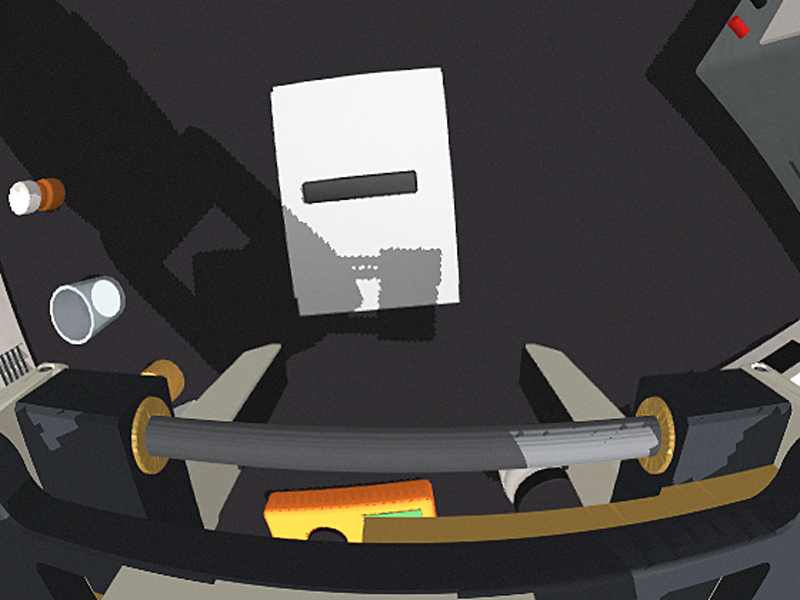

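The picture shows the cover with corners at (272,88), (441,69), (459,303), (300,316), and the grip block's top between (303,190) and (416,180).

```bash
python3 - <<'E'
from h import *
s=load('w2.png');k=.7
f=lambda u,v,z:wpix(s,s['P'],s['R'],u*k,v*k,z)
C=[f(272,88,3),f(441,69,3),f(459,303,3),f(300,316,3)]
print(np.round(C,1)); 
for i in range(4): print(np.linalg.norm(C[i]-C[(i+1)%4]).round(1))
b=[f(304,185,54),f(416,174,54),f(303,203,54),f(417,192,54)];print(np.round(b,1),np.mean(b,0).round(1))
e1=np.mean(C[:2],0);e2=np.mean(C[2:],0);m=np.mean(b,0)
print('to top',np.linalg.norm((e1-m)[:2]),'to bottom',np.linalg.norm((e2-m)[:2]))
print('axis top->bottom yaw',np.degrees(np.arctan2(*(e2-e1)[1::-1])),'block y yaw',np.degrees(np.arctan2(*(b[1]-b[0])[1::-1])),np.degrees(np.arctan2(*(b[3]-b[2])[1::-1])))
S=load('s0.png')
for p in C+[m]: print(proj(S,p)/k)
d=load('d0.png')
for p in C: print('side',proj(d,p)/k)
A=cv2.imread('pics/s0.png')[215:280,235:320]
c=cv2.imread('pics/s0.png')[125:215,105:217]
w=cv2.imread('pics/w2.png')[40:230,180:330]
A=cv2.resize(A,(391,300),interpolation=cv2.INTER_CUBIC);c=cv2.resize(c,(373,300),interpolation=cv2.INTER_CUBIC)
D=cv2.imread('pics/d0.png')[225:335,315:460];D=cv2.resize(D,(391,297),interpolation=cv2.INTER_CUBIC);w=cv2.resize(w,(234,297))
cv2.imwrite('pics/m.png',np.vstack([np.hstack([A,c]),np.hstack([D,w,np.zeros((297,764-625,3),np.uint8)])]))
E
```

```text
[[475.2 203.5   3. ]
 [515.2 318.7   3. ]
 [677.9 262.3   3. ]
 [638.2 148.4   3. ]]
121.9
172.2
120.7
172.1
[[555.1 205.4  54. ]
 [577.7 269.8  54. ]
 [564.9 200.   54. ]
 [588.  265.9  54. ]] [571.4 235.3  54. ]
to top 80.46295964717959 to bottom 91.65400517025769
axis top->bottom yaw -18.897182688359504 block y yaw 70.65026507407897 70.67243143198115
[414.79153454 319.55619815]
[449.96432591 358.15533175]
[371.63507182 396.71263062]
[339.44833131 354.62096008]
[396.65667499 336.74163984]
side [378.52746159 324.22089924]
side [365.59834835 298.53647649]
side [431.45005616 289.24479961]
side [448.27801069 313.25661274]
```

View pics/m.png

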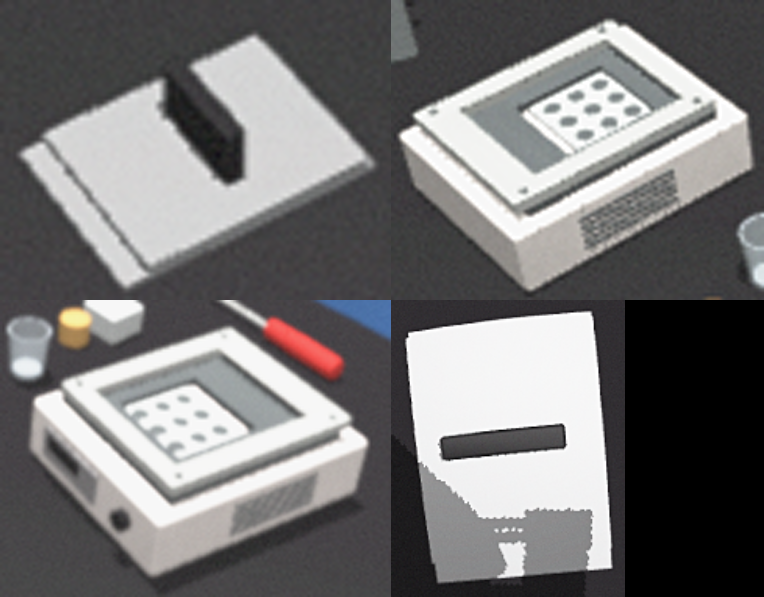

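Cover origin is at (571,235), with yaw -19° and the long tongue toward +x. The heater's wide ledge, on its far side, is also away from the robot. I'll look at the heater from above next.

Call:
move_arm(
  series=[
    {"x":-20.5,"y":-43,"z":-4.5,"wx":0,"wy":0,"wz":0,"fingers":1},
    {"x":-20.5,"y":-43,"z":-4.5,"wx":0,"wy":0,"wz":0,"fingers":1},
    {"x":-20.5,"y":-43,"z":-4.5,"wx":0,"wy":0,"wz":0,"fingers":1},
    {"x":-20.5,"y":-43,"z":-4.5,"wx":0,"wy":0,"wz":0,"fingers":1},
    {"x":-20.5,"y":-43,"z":-4.5,"wx":0,"wy":0,"wz":0,"fingers":1},
    {"x":-20.5,"y":-43,"z":-4.5,"wx":0,"wy":0,"wz":0,"fingers":1},
    {"x":-20.5,"y":-43,"z":-4.5,"wx":0,"wy":0,"wz":0,"fingers":1},
    {"x":-20.5,"y":-43,"z":-4.5,"wx":0,"wy":0,"wz":0,"fingers":1},
    {"x":-20.5,"y":-43,"z":-4.5,"wx":0,"wy":0,"wz":0,"fingers":1},
    {"x":-20.5,"y":-43,"z":-4.5,"wx":0,"wy":0,"wz":0,"fingers":1},
    {"x":-20.5,"y":-43,"z":-4.5,"wx":0,"wy":0,"wz":0,"fingers":1},
    {"x":-20.5,"y":-43,"z":-4.5,"wx":0,"wy":0,"wz":0,"fingers":1},
    {"x":-20.5,"y":-43,"z":-4.5,"wx":0,"wy":0,"wz":0,"fingers":1},
    {"x":-20.5,"y":-43,"z":-4.5,"wx":0,"wy":0,"wz":0,"fingers":1},
    {"x":-20.5,"y":-43,"z":-4.5,"wx":0,"wy":0,"wz":0,"fingers":1},
  ],
)

```text
clock: 2.78
position: [652.6, -241.8, 399.8]
orientation: [[-0.913, 0.408, -0.0], [0.408, 0.913, 0.0], [0.0, 0.0, -1.0]]
contact_force: [0.7, -0.5, 0.0]
opening: 92.9
grasp_force: 0.0
```

```bash
python3 - <<'E'
from h import *
s=wsave('w3.png');print(read_state()['clock'])
cv2.imwrite('pics/w3b.png',cv2.resize(cv2.imread('pics/w3.png')[0:270,100:460],(800,600),interpolation=cv2.INTER_CUBIC))
E
```

```text
[ 652.6 -241.8  399.8] [[-0.9129, 0.4082, -0.0002], [0.4082, 0.9129, 0.0004], [0.0003, 0.0003, -1.0]]
2.8333
```

View pics/w3b.png

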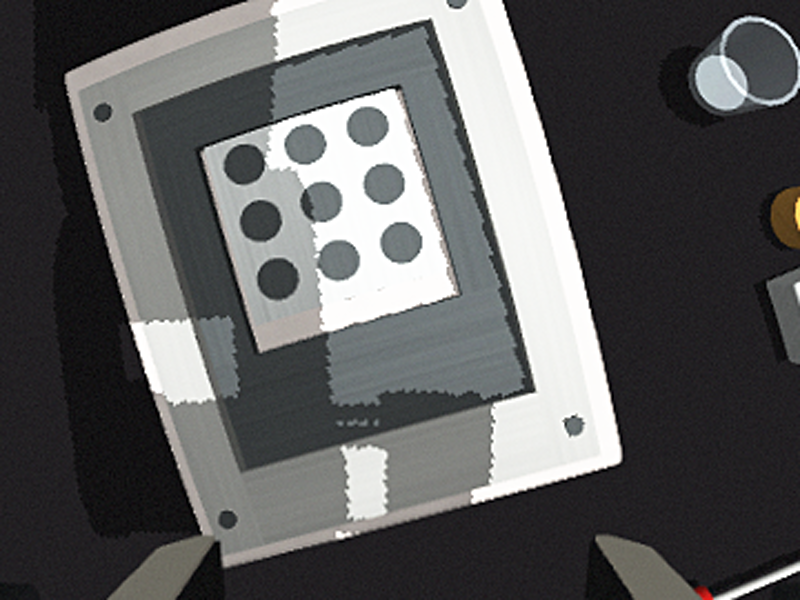

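The picture shows the recess rim corners at (134,113), (432,20), (535,390) and (243,472), with the far lip at the bottom.

```bash
python3 - <<'E'
from h import *
s=load('w3.png')
f=lambda u,v,z:wpix(s,s['P'],s['R'],u/800*360+100,v/600*270,z)
N1,N2,F2,F1=[f(u,v,92) for u,v in [(134,113),(432,20),(535,390),(243,472)]]
print(np.round([N1,N2,F2,F1],1))
for a,b in [(N1,N2),(N2,F2),(F2,F1),(F1,N1)]: d=b-a;print(np.linalg.norm(d).round(1),np.degrees(np.arctan2(d[1],d[0])).round(2))
print('near',(N1+N2)/2,'far',(F1+F2)/2)
for z in(80,92):
  print('body far corners',f(225,566,z),f(620,462,z),'near left',f(65,73,z))
S=load('s0.png');D=load('d0.png')
for p in (N1,N2,F2,F1):
  a=(proj(S,p)-[105,125])*3.33+[391,0]; b=(proj(D,p)-[315,225])*2.697+[0,300]; print(a.round(),b.round())
E
```

```text
[[ 476.3 -285.6   92. ]
 [ 495.6 -160.1   92. ]
 [ 651.7 -183.6   92. ]
 [ 634.  -308.5   92. ]]
126.9 81.26
157.9 -8.56
126.1 -98.11
159.3 171.72
near [ 485.95204461 -222.84791941   92.        ] far [ 642.84319204 -246.07646893   92.        ]
body far corners [ 672.17527759 -341.55498168   80.        ] [ 699.6805228  -158.67046484   80.        ] near left [ 435.78320206 -310.4786939    80.        ]
body far corners [ 668.78703308 -336.44111498   92.        ] [ 695.19307784 -160.86526745   92.        ] near left [ 441.84196562 -306.6067383    92.        ]
[602.  38.] [175. 464.]
[680.  97.] [ 92. 387.]
[531. 174.] [219. 346.]
[455. 109.] [308. 414.]
```

Call:
move_arm(
  series=[
    {"x":26.9,"y":40.2,"z":4,"wx":0,"wy":0,"wz":85,"fingers":1},
    {"x":26.9,"y":40.2,"z":4,"wx":0,"wy":0,"wz":85,"fingers":1},
    {"x":26.9,"y":40.2,"z":4,"wx":0,"wy":0,"wz":85,"fingers":1},
    {"x":26.9,"y":40.2,"z":4,"wx":0,"wy":0,"wz":85,"fingers":1},
    {"x":26.9,"y":40.2,"z":4,"wx":0,"wy":0,"wz":85,"fingers":1},
    {"x":26.9,"y":40.2,"z":4,"wx":0,"wy":0,"wz":85,"fingers":1},
    {"x":26.9,"y":40.2,"z":4,"wx":0,"wy":0,"wz":85,"fingers":1},
    {"x":26.9,"y":40.2,"z":4,"wx":0,"wy":0,"wz":85,"fingers":1},
    {"x":26.9,"y":40.2,"z":4,"wx":0,"wy":0,"wz":85,"fingers":1},
    {"x":26.9,"y":40.2,"z":4,"wx":0,"wy":0,"wz":85,"fingers":1},
    {"x":26.9,"y":40.2,"z":4,"wx":0,"wy":0,"wz":85,"fingers":1},
    {"x":26.9,"y":40.2,"z":4,"wx":0,"wy":0,"wz":85,"fingers":1},
    {"x":26.9,"y":40.2,"z":4,"wx":0,"wy":0,"wz":85,"fingers":0.6},
    {"x":26.9,"y":40.2,"z":10,"wx":0,"wy":0,"wz":85,"fingers":0.6},
    {"x":26.9,"y":40.2,"z":10,"wx":0,"wy":0,"wz":85,"fingers":0.6},
    {"x":26.9,"y":40.2,"z":10,"wx":0,"wy":0,"wz":85,"fingers":0.6},
  ],
)

```text
clock: 4.17
position: [569.5, 234.7, 295.9]
orientation: [[0.326, 0.945, -0.006], [0.945, -0.326, -0.002], [-0.004, -0.005, -1.0]]
contact_force: [-0.2, -0.3, -1.0]
opening: 71.3
grasp_force: 0.0
```

```bash
python3 - <<'E'
from h import *
s=wsave('w4.png')
cv2.imwrite('pics/w4b.png',cv2.resize(cv2.imread('pics/w4.png'),(800,600),interpolation=cv2.INTER_CUBIC))
E
```

```text
[569.5 234.7 295.9] [[0.3259, 0.9454, -0.0065], [0.9454, -0.3259, -0.002], [-0.004, -0.0054, -1.0]]
```

View pics/w4b.png

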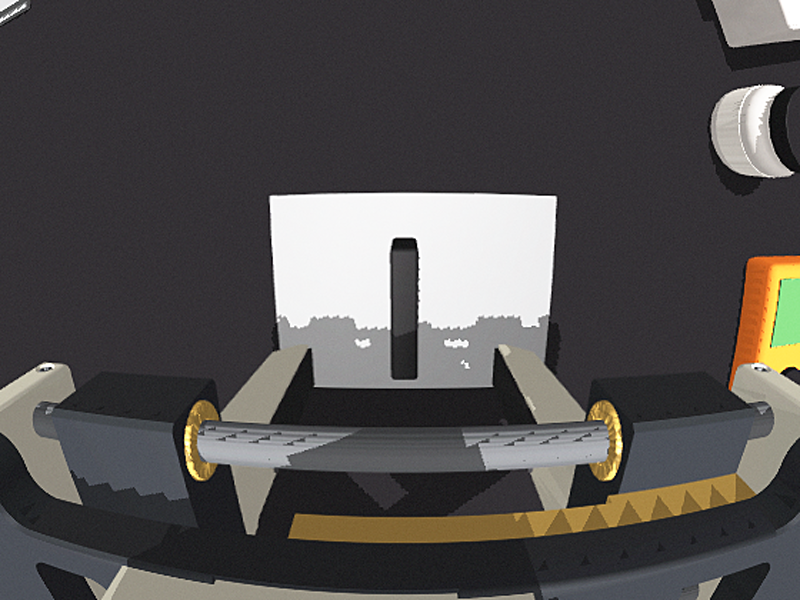

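Block top at rows 240–380, col 404; the cover edge at +y is at row 195. Quick check before descending.

```bash
python3 - <<'E'
from h import *
s=load('w4.png')
P,R=wpose();print(P,read_state()['clock'])
for u,v,z in [(404,239,54),(404,379,54),(413,194,12),(413,388,12),(270,197,5),(556,197,5)]:
    p=wpix(s,s['P'],s['R'],u*.7,v*.7,z); print((s['R'].T@(p-s['P'])).round(1),p.round(1))
E
```

```text
[570.44034718 234.54221062 298.4627749 ] 4.2167
[ 41.1   2.  241.7] [583.3 272.4  54. ]
[-32.5   2.1 242. ] [559.3 202.7  54. ]
[ 61.1   7.2 283.6] [594.4 289.5  12. ]
[-58.5   7.9 284.1] [556.1 176.2  12. ]
[ 60.7 -77.7 291. ] [514.  316.8   5. ]
[ 61.4  93.3 290.1] [675.9 261.7   5. ]
```

Call:
move_arm(
  force=55,
  series=[
    {"x":0.2,"y":0,"z":4,"wx":0,"wy":0,"wz":0,"fingers":0.6},
    {"x":0.2,"y":0,"z":8,"wx":0,"wy":0,"wz":0,"fingers":0.6},
    {"x":0.2,"y":0,"z":9.5,"wx":0,"wy":0,"wz":0,"fingers":0.6},
    {"x":0.2,"y":0,"z":9.5,"wx":0,"wy":0,"wz":0,"fingers":0.6},
    {"x":0.2,"y":0,"z":9.5,"wx":0,"wy":0,"wz":0,"fingers":0.6},
    {"x":0.2,"y":0,"z":9.5,"wx":0,"wy":0,"wz":0,"fingers":0.0},
    {"x":0.2,"y":0,"z":9.5,"wx":0,"wy":0,"wz":0,"fingers":0.0},
    {"x":0.2,"y":0,"z":9.5,"wx":0,"wy":0,"wz":0,"fingers":0.0},
    {"x":0.2,"y":0,"z":9.5,"wx":0,"wy":0,"wz":0,"fingers":0.0},
    {"x":0.2,"y":0,"z":9.5,"wx":0,"wy":0,"wz":0,"fingers":0.0},
    {"x":0.2,"y":0,"z":9.5,"wx":0,"wy":0,"wz":0,"fingers":0.0},
    {"x":0.2,"y":0,"z":9.5,"wx":0,"wy":0,"wz":0,"fingers":0.0},
  ],
)

```text
clock: 5.22
position: [572.1, 235.4, 204.9]
orientation: [[0.328, 0.945, -0.001], [0.945, -0.328, 0.0], [-0.0, -0.001, -1.0]]
contact_force: [-1.9, -0.1, 4.3]
opening: 13.7
grasp_force: 15.4
```

```bash
cat >> h.py <<'E'
from scipy.spatial.transform import Rotation as Ro
YAW=np.radians(-8.4);U=np.array([np.cos(YAW),np.sin(YAW),0]);V=np.array([-U[1],U[0],0]);ZZ=np.array([0,0,1.])
FAR=np.array([643.3,-246.1,80.])
def target(th,dx,dz,dy=0):
    "cover pitched th deg, tongue tip's bottom edge dx past far lip edge, dz above the seat -> TCP pose"
    t=np.radians(th);X=np.cos(t)*U-np.sin(t)*ZZ;Z=np.sin(t)*U+np.cos(t)*ZZ
    O=FAR+dx*U+dz*ZZ+dy*V-91*X
    return O+205*Z,np.column_stack([V,X,-Z])
def delta(Pt,Rt,P=None,R=None):
    if P is None:P,R=wpose()
    return (R.T@(Pt-P)/10).round(2),np.degrees(Ro.from_matrix(R.T@Rt).as_rotvec()).round(2)
def where():
    P,R=wpose();Z=-R[:,2];X=R[:,1];T=P-205*Z+91*X-FAR
    s=read_state()
    print('pitch',np.degrees(np.arcsin(-X[2])).round(2),'yaw',np.degrees(np.arctan2(X[1],X[0])).round(2),'roll',np.degrees(R[2,0]).round(2),'tip dx,dy,dz',(T@U).round(2),(T@V).round(2),T[2].round(2),'F u,v,z',[round(float(np.array(s['contact_force'])@a),1) for a in(U,V,ZZ)],'op',round(s['opening'],2),'g',round(s['grasp_force'],1),s['clock'])
E
python3 - <<'E'
from h import *
where()
for a in [(9,-22,60),(9,-22,2)]: P,R=target(*a);print(P,delta(P,R))
E
```

```text
pitch 0.05 yaw -19.17 roll -0.01 tip dx,dy,dz -51.58 448.9 -80.21 F u,v,z [-1.9, -0.3, 4.3] op 13.67 g 15.4 5.2167
[ 564.3456076  -234.44102969  356.71164614] (array([-44.64,  14.69, -15.19]), array([  8.92,  -0.84, -10.75]))
[ 564.3456076  -234.44102969  298.71164614] (array([-44.63,  14.69,  -9.39]), array([  8.92,  -0.84, -10.75]))
```

Call:
move_arm(
  force=55,
  series=[
    {"x":0,"y":0,"z":-3,"wx":0,"wy":0,"wz":0,"fingers":0},
    {"x":0,"y":0,"z":-7,"wx":0,"wy":0,"wz":0,"fingers":0},
    {"x":0,"y":0,"z":-11,"wx":0,"wy":0,"wz":0,"fingers":0},
    {"x":-2,"y":0.7,"z":-15.2,"wx":0,"wy":0,"wz":0,"fingers":0},
    {"x":-5,"y":1.6,"z":-15.2,"wx":1,"wy":-0.1,"wz":-1.2,"fingers":0},
    {"x":-9,"y":3,"z":-15.2,"wx":2,"wy":-0.2,"wz":-2.4,"fingers":0},
    {"x":-13,"y":4.3,"z":-15.2,"wx":3,"wy":-0.3,"wz":-3.6,"fingers":0},
    {"x":-17,"y":5.6,"z":-15.2,"wx":4,"wy":-0.4,"wz":-4.8,"fingers":0},
    {"x":-21,"y":6.9,"z":-15.2,"wx":5,"wy":-0.5,"wz":-6,"fingers":0},
    {"x":-25,"y":8.2,"z":-15.2,"wx":6,"wy":-0.6,"wz":-7.2,"fingers":0},
    {"x":-29,"y":9.6,"z":-15.2,"wx":7,"wy":-0.7,"wz":-8.4,"fingers":0},
    {"x":-33,"y":10.9,"z":-15.2,"wx":8,"wy":-0.75,"wz":-9.6,"fingers":0},
    {"x":-37,"y":12.2,"z":-15.2,"wx":8.9,"wy":-0.84,"wz":-10.75,"fingers":0},
    {"x":-41,"y":13.5,"z":-15.2,"wx":8.9,"wy":-0.84,"wz":-10.75,"fingers":0},
    {"x":-44.6,"y":14.7,"z":-15.2,"wx":8.92,"wy":-0.84,"wz":-10.75,"fingers":0},
    {"x":-44.6,"y":14.7,"z":-15.2,"wx":8.92,"wy":-0.84,"wz":-10.75,"fingers":0},
    {"x":-44.6,"y":14.7,"z":-15.2,"wx":8.92,"wy":-0.84,"wz":-10.75,"fingers":0},
    {"x":-44.6,"y":14.7,"z":-15.2,"wx":8.92,"wy":-0.84,"wz":-10.75,"fingers":0},
  ],
)

```text
clock: 6.72
position: [564.6, -234.0, 356.2]
orientation: [[0.147, 0.977, -0.155], [0.989, -0.145, 0.024], [0.001, -0.156, -0.988]]
contact_force: [0.1, -0.0, -2.5]
opening: 13.6
grasp_force: 55.0
```

```bash
python3 - <<'E'
from h import *
where()
s=wsave('w5.png'); save('scene','s5.png'); save('side','d5.png'); where()
w=cv2.resize(cv2.imread('pics/w5.png'),(400,300),interpolation=cv2.INTER_AREA)
a=cv2.resize(cv2.imread('pics/s5.png')[85:220,90:270],(400,300),interpolation=cv2.INTER_CUBIC)
b=cv2.resize(cv2.imread('pics/d5.png')[170:335,300:520],(400,300),interpolation=cv2.INTER_CUBIC)
cv2.imwrite('pics/m5.png',np.vstack([np.hstack([w,a]),np.hstack([b,b*0])]))
for q in [(9,-22,2),(9,-22,1)]: P,R=target(*q);print(delta(P,R))
E
```

```text
pitch 9.0 yaw -8.42 roll 0.03 tip dx,dy,dz -21.84 0.54 59.52 F u,v,z [0.1, -0.0, -2.5] op 13.62 g 55.0 6.7167
[ 564.6 -234.   356.2] [[0.1465, 0.977, -0.1546], [0.9892, -0.1446, 0.0235], [0.0006, -0.1564, -0.9877]]
pitch 8.96 yaw -8.31 roll 0.01 tip dx,dy,dz -21.53 1.65 60.0 F u,v,z [-0.0, 0.8, -2.6] op 13.6 g 55.0 6.8667
(array([-0.15,  0.87,  5.73]), array([0.04, 0.  , 0.09]))
(array([-0.15,  0.89,  5.83]), array([0.04, 0.  , 0.09]))
```

View pics/m5.png

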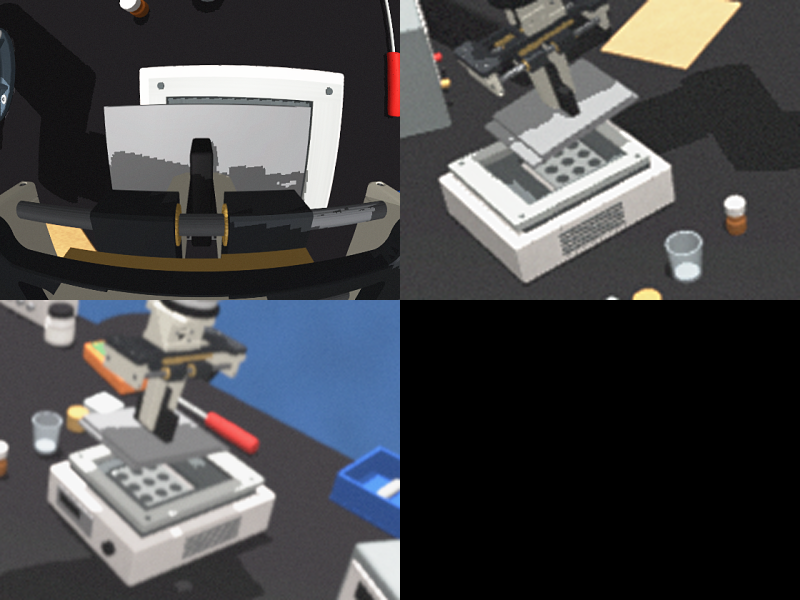

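Pose is as planned: long tongue over the far ledge, nothing in the way. Lowering to just above the ledge.

Call:
move_arm(
  series=[
    {"x":-0.15,"y":0.5,"z":3,"wx":0,"wy":0,"wz":0,"fingers":0},
    {"x":-0.15,"y":0.7,"z":4.5,"wx":0,"wy":0,"wz":0,"fingers":0},
    {"x":-0.15,"y":0.8,"z":5.3,"wx":0,"wy":0,"wz":0,"fingers":0},
    {"x":-0.15,"y":0.87,"z":5.75,"wx":0,"wy":0,"wz":0,"fingers":0},
    {"x":-0.15,"y":0.87,"z":5.75,"wx":0,"wy":0,"wz":0,"fingers":0},
    {"x":-0.15,"y":0.87,"z":5.75,"wx":0,"wy":0,"wz":0,"fingers":0},
    {"x":-0.15,"y":0.87,"z":5.75,"wx":0,"wy":0,"wz":0,"fingers":0},
  ],
)

```text
clock: 7.45
position: [564.5, -235.6, 299.7]
orientation: [[0.146, 0.978, -0.152], [0.989, -0.144, 0.022], [-0.001, -0.154, -0.988]]
contact_force: [-0.3, 0.3, -2.3]
opening: 13.4
grasp_force: 55.0
```

```bash
python3 - <<'E'
from h import *
where()
for q in [(9,-22,1.5),(9,-4,1.5),(9,3,1.5)]: P,R=target(*q);print(delta(P,R))
E
```

```text
pitch 8.86 yaw -8.38 roll -0.03 tip dx,dy,dz -21.19 -1.21 3.1 F u,v,z [-0.4, 0.3, -2.3] op 13.44 g 55.0 7.45
(array([ 0.11, -0.  ,  0.15]), array([0.14, 0.03, 0.02]))
(array([ 0.11,  1.77, -0.13]), array([0.14, 0.03, 0.02]))
(array([ 0.11,  2.47, -0.24]), array([0.14, 0.03, 0.02]))
```

Call:
move_arm(
  series=[
    {"x":0.05,"y":0.5,"z":0.05,"wx":0.1,"wy":0,"wz":0,"fingers":0},
    {"x":0.1,"y":0.9,"z":0.0,"wx":0.1,"wy":0,"wz":0,"fingers":0},
    {"x":0.1,"y":1.3,"z":-0.06,"wx":0.1,"wy":0,"wz":0,"fingers":0},
    {"x":0.1,"y":1.6,"z":-0.1,"wx":0.1,"wy":0,"wz":0,"fingers":0},
    {"x":0.1,"y":1.9,"z":-0.15,"wx":0.1,"wy":0,"wz":0,"fingers":0},
    {"x":0.1,"y":2.1,"z":-0.18,"wx":0.1,"wy":0,"wz":0,"fingers":0},
    {"x":0.1,"y":2.3,"z":-0.21,"wx":0.1,"wy":0,"wz":0,"fingers":0},
    {"x":0.1,"y":2.3,"z":-0.21,"wx":0.1,"wy":0,"wz":0,"fingers":0},
    {"x":0.1,"y":2.3,"z":-0.21,"wx":0.1,"wy":0,"wz":0,"fingers":0},
  ],
)

```text
clock: 8.2
position: [587.1, -238.0, 297.0]
orientation: [[0.146, 0.977, -0.156], [0.989, -0.144, 0.023], [0.0, -0.157, -0.988]]
contact_force: [-0.0, -0.1, -2.6]
opening: 13.3
grasp_force: 55.0
```

```bash
python3 - <<'E'
from h import *
where()
E
```

```text
pitch 9.05 yaw -8.39 roll 0.0 tip dx,dy,dz 0.84 -0.23 0.26 F u,v,z [0.0, -0.1, -2.6] op 13.33 g 55.0 8.2
```

Call:
move_arm(
  series=[
    {"x":0,"y":0.1,"z":-0.02,"wx":0,"wy":0,"wz":0,"fingers":0},
    {"x":0,"y":0.2,"z":-0.03,"wx":0,"wy":0,"wz":0,"fingers":0},
    {"x":0,"y":0.3,"z":-0.05,"wx":0,"wy":0,"wz":0,"fingers":0},
    {"x":0,"y":0.4,"z":-0.06,"wx":0,"wy":0,"wz":0,"fingers":0},
    {"x":0,"y":0.4,"z":-0.06,"wx":0,"wy":0,"wz":0,"fingers":0},
    {"x":0,"y":0.4,"z":-0.06,"wx":0,"wy":0,"wz":0,"fingers":0},
  ],
)

```text
clock: 8.7
position: [590.6, -238.5, 297.0]
orientation: [[0.146, 0.977, -0.158], [0.989, -0.144, 0.024], [0.0, -0.16, -0.987]]
contact_force: [-6.0, 2.8, 1.7]
opening: 13.8
grasp_force: 55.0
```

```bash
python3 - <<'E'
from h import *
where()
E
```

```text
pitch 9.2 yaw -8.39 roll 0.02 tip dx,dy,dz 3.84 -0.13 0.14 F u,v,z [-6.3, 1.9, 1.7] op 13.83 g 55.0 8.7
```

Call:
move_arm(
  series=[
    {"x":0,"y":0.1,"z":-0.06,"wx":-0.1,"wy":0,"wz":0,"fingers":0},
    {"x":0,"y":0.2,"z":-0.08,"wx":-0.2,"wy":0,"wz":0,"fingers":0},
    {"x":0,"y":0.3,"z":-0.1,"wx":-0.2,"wy":0,"wz":0,"fingers":0},
    {"x":0,"y":0.4,"z":-0.12,"wx":-0.2,"wy":0,"wz":0,"fingers":0},
    {"x":0,"y":0.4,"z":-0.12,"wx":-0.2,"wy":0,"wz":0,"fingers":0},
    {"x":0,"y":0.4,"z":-0.12,"wx":-0.2,"wy":0,"wz":0,"fingers":0},
  ],
)

```text
clock: 9.2
position: [594.3, -239.1, 297.1]
orientation: [[0.146, 0.977, -0.157], [0.989, -0.144, 0.024], [0.001, -0.159, -0.987]]
contact_force: [-9.8, 1.9, 1.2]
opening: 13.8
grasp_force: 55.0
```

```bash
python3 - <<'E'
from h import *
where()
E
```

```text
pitch 9.12 yaw -8.4 roll 0.04 tip dx,dy,dz 7.83 -0.13 0.28 F u,v,z [-9.9, 0.4, 1.2] op 13.75 g 55.0 9.2
```

Call:
move_arm(
  series=[
    {"x":0,"y":0.1,"z":-0.03,"wx":0,"wy":0,"wz":0,"fingers":0},
    {"x":0,"y":0.2,"z":-0.06,"wx":-0.1,"wy":0,"wz":0,"fingers":0},
    {"x":0,"y":0.3,"z":-0.08,"wx":-0.1,"wy":0,"wz":0,"fingers":0},
    {"x":0,"y":0.4,"z":-0.1,"wx":-0.2,"wy":0,"wz":0,"fingers":0},
    {"x":0,"y":0.4,"z":-0.1,"wx":-0.2,"wy":0,"wz":0,"fingers":0},
    {"x":0,"y":0.4,"z":-0.1,"wx":-0.2,"wy":0,"wz":0,"fingers":0},
  ],
)

```text
clock: 9.7
position: [597.9, -239.7, 297.1]
orientation: [[0.146, 0.977, -0.155], [0.989, -0.144, 0.024], [0.001, -0.157, -0.988]]
contact_force: [-12.8, 1.0, -0.3]
opening: 13.6
grasp_force: 55.0
```

```bash
python3 - <<'E'
from h import *
where()
for q in [(6,13.5,.4),(4,14,.4),(2,14,.4),(0,14,.4)]: P,R=target(*q);print(delta(P,R))
E
```

```text
pitch 9.04 yaw -8.4 roll 0.05 tip dx,dy,dz 11.85 -0.11 0.34 F u,v,z [-12.8, -0.9, -0.3] op 13.63 g 55.0 9.7
(array([ 0.03, -0.91,  0.48]), array([-3.04, -0.05,  0.  ]))
(array([ 0.03, -1.55,  0.84]), array([-5.04, -0.05,  0.  ]))
(array([ 0.03, -2.23,  1.23]), array([-7.04, -0.05,  0.  ]))
(array([ 0.03, -2.9 ,  1.65]), array([-9.04, -0.05,  0.  ]))
```

Call:
move_arm(
  series=[
    {"x":0.01,"y":-0.3,"z":0.14,"wx":-1,"wy":0,"wz":0,"fingers":0},
    {"x":0.02,"y":-0.6,"z":0.3,"wx":-2,"wy":0,"wz":0,"fingers":0},
    {"x":0.03,"y":-0.91,"z":0.47,"wx":-3.04,"wy":0,"wz":0,"fingers":0},
    {"x":0.03,"y":-1.23,"z":0.65,"wx":-4.04,"wy":0,"wz":0,"fingers":0},
    {"x":0.03,"y":-1.55,"z":0.83,"wx":-5.04,"wy":0,"wz":0,"fingers":0},
    {"x":0.03,"y":-1.55,"z":0.83,"wx":-5.04,"wy":0,"wz":0,"fingers":0},
    {"x":0.03,"y":-1.55,"z":0.83,"wx":-5.04,"wy":0,"wz":0,"fingers":0},
  ],
)

```text
clock: 10.28
position: [581.2, -237.1, 291.2]
orientation: [[0.146, 0.987, -0.069], [0.989, -0.146, 0.011], [0.001, -0.07, -0.998]]
contact_force: [-13.5, 0.0, 0.4]
opening: 14.0
grasp_force: 55.0
```

```bash
python3 - <<'E'
from h import *
where()
for q in [(2,14,.3),(1,14,.3),(0,14,.3)]: P,R=target(*q);print(delta(P,R))
E
```

```text
pitch 4.03 yaw -8.4 roll 0.04 tip dx,dy,dz 13.64 -0.02 0.3 F u,v,z [-13.4, -2.0, 0.4] op 14.0 g 55.0 10.2833
(array([ 0.02, -0.68,  0.33]), array([-2.03, -0.04, -0.  ]))
(array([ 0.02, -1.03,  0.51]), array([-3.03, -0.04, -0.  ]))
(array([ 0.02, -1.38,  0.69]), array([-4.03, -0.04, -0.  ]))
```

Call:
move_arm(
  series=[
    {"x":0.01,"y":-0.34,"z":0.16,"wx":-1.0,"wy":0,"wz":0,"fingers":0},
    {"x":0.01,"y":-0.68,"z":0.33,"wx":-2.0,"wy":0,"wz":0,"fingers":0},
    {"x":0.01,"y":-0.85,"z":0.42,"wx":-2.5,"wy":0,"wz":0,"fingers":0},
    {"x":0.01,"y":-1.03,"z":0.51,"wx":-3.0,"wy":0,"wz":0,"fingers":0},
    {"x":0.01,"y":-1.03,"z":0.51,"wx":-3.0,"wy":0,"wz":0,"fingers":0},
  ],
)

```text
clock: 10.7
position: [570.6, -235.5, 286.7]
orientation: [[0.146, 0.989, -0.017], [0.989, -0.146, 0.003], [0.001, -0.017, -1.0]]
contact_force: [-12.5, -0.5, 0.8]
opening: 13.8
grasp_force: 55.0
```

```bash
python3 - <<'E'
from h import *
where()
for q in [(0,14,.3),(0,14,-.3)]: P,R=target(*q);print(delta(P,R))
E
```

```text
pitch 0.98 yaw -8.4 roll 0.03 tip dx,dy,dz 14.05 -0.02 0.21 F u,v,z [-12.3, -2.3, 0.8] op 13.8 g 55.0 10.7
(array([ 0.01, -0.36,  0.15]), array([-0.98, -0.03,  0.  ]))
(array([ 0.01, -0.35,  0.21]), array([-0.98, -0.03,  0.  ]))
```

Call:
move_arm(
  series=[
    {"x":0.01,"y":-0.18,"z":0.08,"wx":-0.5,"wy":0,"wz":0,"fingers":0},
    {"x":0.01,"y":-0.35,"z":0.18,"wx":-0.98,"wy":0,"wz":0,"fingers":0},
    {"x":0.01,"y":-0.35,"z":0.2,"wx":-0.98,"wy":0,"wz":0,"fingers":0},
    {"x":0.01,"y":-0.35,"z":0.2,"wx":-0.98,"wy":0,"wz":0,"fingers":0},
  ],
)

```text
clock: 11.03
position: [567.4, -235.0, 285.1]
orientation: [[0.146, 0.989, 0.0], [0.989, -0.146, 0.0], [0.0, 0.0, -1.0]]
contact_force: [-13.4, -0.7, 1.7]
opening: 13.8
grasp_force: 55.0
```

```bash
python3 - <<'E'
from h import *
where()
E
```

```text
pitch -0.01 yaw -8.4 roll 0.02 tip dx,dy,dz 14.39 0.01 0.12 F u,v,z [-13.2, -2.6, 1.7] op 13.77 g 55.0 11.0333
```

Call:
move_arm(
  series=[
    {"x":0,"y":-0.15,"z":0,"wx":0,"wy":0,"wz":0,"fingers":0},
    {"x":0,"y":-0.3,"z":0,"wx":0,"wy":0,"wz":0,"fingers":0},
    {"x":0,"y":-0.45,"z":0,"wx":0,"wy":0,"wz":0,"fingers":0},
    {"x":0,"y":-0.6,"z":0,"wx":0,"wy":0,"wz":0,"fingers":0},
    {"x":0,"y":-0.7,"z":0,"wx":0,"wy":0,"wz":0,"fingers":0},
    {"x":0,"y":-0.7,"z":0,"wx":0,"wy":0,"wz":0,"fingers":0},
  ],
)

```text
clock: 11.53
position: [560.8, -234.0, 285.1]
orientation: [[0.146, 0.989, 0.002], [0.989, -0.146, -0.0], [0.0, 0.002, -1.0]]
contact_force: [-9.6, -1.4, -0.8]
opening: 13.4
grasp_force: 55.0
```

```bash
python3 - <<'E'
from h import *
where()
E
```

```text
pitch -0.1 yaw -8.4 roll 0.01 tip dx,dy,dz 7.99 0.0 0.26 F u,v,z [-9.3, -2.8, -0.8] op 13.4 g 55.0 11.5333
```

Call:
move_arm(
  series=[
    {"x":0,"y":-0.1,"z":0,"wx":0,"wy":0,"wz":0,"fingers":0},
    {"x":0,"y":-0.1,"z":0,"wx":0,"wy":0,"wz":0,"fingers":0.5},
    {"x":0,"y":-0.1,"z":0,"wx":0,"wy":0,"wz":0,"fingers":0.5},
    {"x":0,"y":-0.1,"z":0,"wx":0,"wy":0,"wz":0,"fingers":0.5},
    {"x":0,"y":-0.1,"z":0,"wx":0,"wy":0,"wz":0,"fingers":0.5},
    {"x":0,"y":-0.1,"z":0,"wx":0,"wy":0,"wz":0,"fingers":0.5},
    {"x":0,"y":-0.1,"z":0,"wx":0,"wy":0,"wz":0,"fingers":0.5},
    {"x":0,"y":-0.1,"z":-3,"wx":0,"wy":0,"wz":0,"fingers":0.5},
    {"x":0,"y":-0.1,"z":-7,"wx":0,"wy":0,"wz":0,"fingers":0.5},
    {"x":-6,"y":-0.1,"z":-11,"wx":0,"wy":0,"wz":0,"fingers":0.5},
    {"x":-9,"y":-0.1,"z":-15,"wx":0,"wy":0,"wz":0,"fingers":0.5},
    {"x":-9,"y":-0.1,"z":-15,"wx":0,"wy":0,"wz":0,"fingers":0.5},
    {"x":-9,"y":-0.1,"z":-15,"wx":0,"wy":0,"wz":0,"fingers":0.5},
  ],
)

```text
clock: 12.62
position: [546.3, -326.4, 441.5]
orientation: [[0.149, 0.989, 0.014], [0.989, -0.149, -0.007], [-0.005, 0.014, -1.0]]
contact_force: [0.1, 0.3, 1.1]
opening: 46.5
grasp_force: 0.0
```

```bash
python3 - <<'E'
from h import *
where()
wsave('w6.png');save('scene','s6.png');save('side','d6.png')
w=cv2.resize(cv2.imread('pics/w6.png')[0:300,80:480],(400,300))
a=cv2.resize(cv2.imread('pics/s6.png')[110:230,90:250],(400,300),interpolation=cv2.INTER_CUBIC)
b=cv2.resize(cv2.imread('pics/d6.png')[215:335,310:470],(400,300),interpolation=cv2.INTER_CUBIC)
cv2.imwrite('pics/m6.png',np.vstack([np.hstack([w,a]),np.hstack([b,b*0])]))
E
```

```text
pitch -0.83 yaw -8.56 roll -0.28 tip dx,dy,dz 9.75 -94.83 157.86 F u,v,z [0.1, 0.3, 1.1] op 46.49 g 0.0 12.6167
[ 546.3 -326.4  441.5] [[0.1488, 0.9888, 0.0136], [0.9888, -0.1488, -0.007], [-0.0049, 0.0145, -0.9999]]
```

View pics/m6.png

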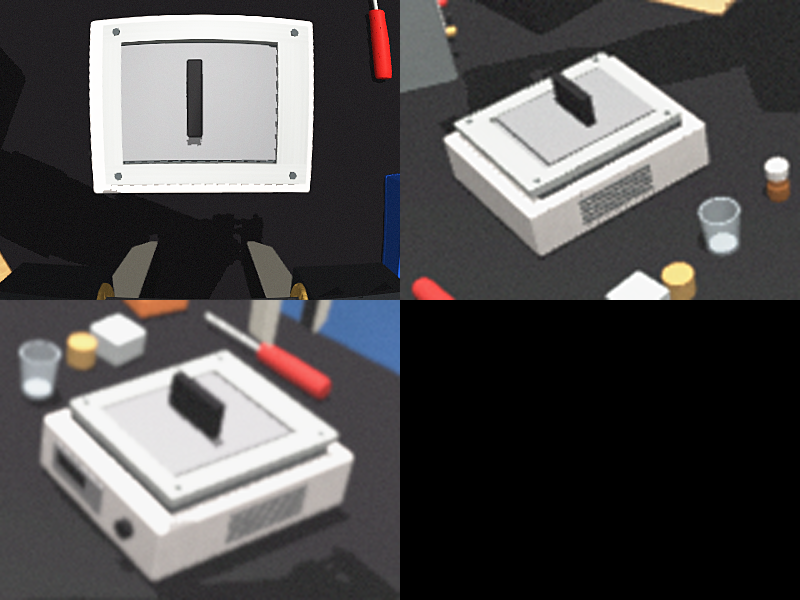

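```bash
python3 - <<'E'
from h import *
s=load('w6.png')
f=lambda u,v,z:wpix(s,s['P'],s['R'],u+80,v,z)
for u,v,z in [(194.5,60,134),(194.5,100,134),(121,100,92),(277,100,92)]:
    p=f(u,v,z)-FAR;print((p@U).round(1),(p@V).round(1))
st=read_state();print(st['clock'])
E
```

```text
-84.6 32.6
-84.7 -3.4
-159.6 1.8
-1.2 1.2
12.7667
```

The block centre is 84.6 mm behind the far lip's edge, and locked should be 84.5. The cover lies flat and free, and the bystanders have not moved.

```bash
python3 -c "
from station import *
print(finish_job())"
```

```text
the job is handed in; nothing more can be done
None
```

The cover is locked flat in the heater's frame and the robot has let go of it. The highest push reading was about 13 N against the 40 N limit, the beaker, vial, weight and insert look unmoved in the last pictures, and the job was handed in at about 13 s of the 67 s allowed.

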